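# Gauge a row of tube caps with a stop, a jaw and a cursor

### The arm

A 7-joint arm with a two-finger parallel gripper is mounted at the origin on a cart in front of the work surface, level with it; the furniture and walls round the work are solid. World frame = base frame: x ahead of the robot, y to its left, z up, the work surface at z = 0. Lengths are in m, angles in rad, forces in N, time in s.
With the tool pointing down it reaches from about 0.425 to 0.875 m from the base axis. Payload 9.9 kg.
Tool frame: the origin (TCP) lies at the very end of the fingers, on their centre line; the grasp point (between the pads) lies arm.tcp_to_grasp behind it (arm.tcp_to_grasp is the distance from the TCP to the grasp point, in m); z points along the fingers, y is the line along which they close (so a half turn about z gives the same grasp; the last joint's range is limited). The gripper opens to 85 mm and grips with 20 to 120 N. Pads are 22 mm wide; open, the fingers measure 114 mm over their backs; the gripper's body (76 mm by 85 mm) begins 54 mm behind the grasp point. The pads swing forward as they close: fully open they stand 13 mm farther back than shut.
Start: joints at [1.121, 0.576, 0.025, 1.437, -0.015, 1.129, -0.057], TCP at [0.241, -0.63, 0.231] pointing down, gripper open.
Joint ranges: [-2.76, 2.76], [-0.34, 2.15], [-1.52, 1.57], [0.19, 2.46], [-1.09, 4.23], [0.17, 1.99], [-2.82, 2.82]. Speed limits (rad/s): [2.22, 2.22, 3.01, 3.01, 3.14, 3.14, 3.14].

### API

Orientations are given as [roll, pitch, yaw] about the fixed x, y, z axes, in that order (R = Rz(yaw) Ry(pitch) Rx(roll)).
In Python, from workcell import get_obs, snapshot, finish_job, arm gives the robot as it stands.
- The arm moves only by the tool send_rows, never from a script. Its argument "targets" is a list of rows, each a list of 3 entries, a list of its own where there are three numbers: the opening, from 0 (shut) to 1 (fully open), then the shift along the tool's x, y, z scaled (see below), then the turn about the tool's z scaled (see below). A call has 1 to 20 rows; each row shifts and turns the commanded pose from where the row before left it, along the tool's axes as they then stand; what a row does not reach is not made up. The controller multiplies each number of a shift by 0.025 m and each number of a turn by 4 degrees. A row lasts 1/12 s, in which the tool goes at most 41.7 mm and 7.16 degrees, less where a joint would pass 70% of its speed; a pose out of reach is approached as far as the arm can. A call with a number of a shift or a turn outside -1 to 1 is refused whole. A call with a gripper value outside its range is refused whole. The fingers move at their own pace and stop on an object; the grip force is fixed at half the most. Time passes only in rows, so rows that do not move let the fingers close. It gives the time, the measured TCP pose, the force, the opening and the grip force at its end, in the units of the state.
- get_obs(): the state, without advancing time (a new reading comes with each control period).
- snapshot(name): name is "scene" or "top" or "wrist"; returns a dict with "image" (480x640x3 uint8, red, green, blue), "fx", "fy", "cx", "cy" (pixels), "position" and "attitude" of the camera in the world. Camera axes: x right, y down, z forward; pixel columns grow to the right and rows downward; lengths in m; the calibration is good to about 2 mm. A picture is of the moment at which its call begins. There is no depth.
- finish_job(): hands the job in; it is judged then, once.
The state is a dict: "time_s": time; "joint_pos": joint angles; "dq": joint speeds; "tau": joint torques, N m; "ee_pos": TCP position; "tcp_rot": TCP orientation; "force": force on the tool from outside, world axes, zero at the start; "moment": the same for the moment, N m; "finger_gap": finger opening in m; "grasp_force": force on a finger pad.
Only numpy, scipy, OpenCV 4.12 (cv2) and the standard library are available. Lean on these libraries where they do the work, as an engineer would, in place of code of your own. Each camera call takes 0.05 s, during which the arm holds its last target. There are 200 camera calls.

### The job

Gauge the teal caps: first nudge the stiff stop inwards in small taps until its pointer stands over the white mark, never pushing it past the mark, then lay every cap flat in the channel in one row between stop and jaw (open the jaw if there is too little room). Slide the jaw shut until the row is pressed firmly together against the stop, without driving the stop off its mark, and then tap the cursor along until it is level with the jaw's pointer to record the reading. Leave the caps clamped and let go of everything, and leave the other things on the bench where they are.

Things in the scene. Friction and masses are not known exactly. Their poses are not given: they have to be found in the camera images.
- gauge: Row gauge fixed on the grey riser (deck at z = 0.13 in the world): plate 140 (x) by 310 (y) by 8 mm, origin under its centre. Its +y runs along it to the stop's end (robot's left), +x to the back. Along x = 0 a channel: floor at z = 8 mm, 40 mm wide between low walls (8 mm wide, tops at z = 11.5). Stop (+y end) and jaw (-y end) stand across it; the cursor runs on the front edge (x = -60). All slide only along y and stay where left.
- stop (a joint): Travel of the stop in m (0 to 0.075): 0 at the outer (+y) end, grows as the stop is pushed along the gauge's -y, inwards towards the jaw. Very stiff: about 7 N to move, plus damping of 30 N per m/s. It starts outside the mark.
- stop_top (a point): Centre of the top of the stop: a steel plate 44 mm (x) by 16 mm (y), from 1 to 47 mm above the plate's top; this point is 54.5 mm above the deck. To push it in, press on its outer (+y) face, 8 mm beyond this point.
- stop_face (a point): Point at the middle of the stop's inner (-y) face, at half the height of a cap in the channel (14 mm above the deck). Axes as the gauge's.
- stop_pointer (a point): End of the stop's pointer, a thin dark bar (3 mm wide) that leaves the middle of the stop to the back, 12.5 mm above the deck; this point lies in line with the stop's middle, above the strip with the mark.
- mark_mid (a point): Middle of the setting mark, a white strip 8 mm wide (along the gauge's y) and 22 mm long on the back strip of the base plate. The pointer passes 1.4 mm above it. The stop must end with its pointer over this strip. Axes as the gauge's.
- jaw (a joint): Travel of the jaw in m (0 to 0.135): 0 when nearest the stop, grows as it is opened along the gauge's -y. About 2.5 N to move, plus damping of 30 N per m/s.
- jaw_top (a point): Centre of the top of the jaw: a steel plate 44 mm (x) by 16 mm (y), from 1 to 47 mm above the plate's top; this point is 54.5 mm above the deck. Fingertips passing 26 mm or more above the deck clear caps in the channel, so the jaw can be pushed from either side.
- jaw_face (a point): Point at the middle of the jaw's inner (+y) face, 14 mm above the deck. Axes as the gauge's. Fully open there is room for four caps and about 30 mm more; as found there may be too little.
- jaw_pointer (a point): End of the jaw's pointer, a thin dark bar (3 mm wide) that leaves the middle of the jaw to the front, 12.5 mm above the deck. Axes as the gauge's.
- cursor (a joint): Travel of the cursor in m (0 to 0.17): 0 at the gauge's -y end, grows towards +y. About 5 N to move, plus damping of 30 N per m/s.
- cursor_top (a point): Centre of the top of the cursor: a black block 24 mm (x) by 14 mm (y), from 0.5 to 34.5 mm above the plate's top; this point is 42.5 mm above the deck, with a fine steel line across it.
- cursor_line (a point): Tip of the cursor's short pointer, which faces the jaw's pointer across a small gap; in line with the cursor's middle.
- bush_center (a point): White bush, 26 mm across, 20 mm high, standing loose on the deck among the caps; its centre. Not part of the job.
- weight_center (a point): Brass weight with a knob, 32 mm across, 42 mm high, on the bench left of the gauge; its middle. Not part of the job.
- ring_center (a point): Clear acrylic ring, 32 mm across, 10 mm high, on the bench left of the gauge; its centre. Not part of the job.
- cap_a_center (a point): Teal ribbed screw cap of a tube, a flat disc 34 mm across and 12 mm high, 20 g, lying loose on the deck (z = 0.13, rim 4 mm high round it: x 0.435 to 0.67, y -0.335 to 0.275) right of the gauge (two to four of the four are present); its centre, half-way up. Any cap may take any place in the row.
- cap_b_center (a point): Teal ribbed screw cap of a tube, a flat disc 34 mm across and 12 mm high, 20 g, lying loose on the deck (z = 0.13, rim 4 mm high round it: x 0.435 to 0.67, y -0.335 to 0.275) right of the gauge (two to four of the four are present); its centre, half-way up. Any cap may take any place in the row.
- cap_c_center (a point): Teal ribbed screw cap of a tube, a flat disc 34 mm across and 12 mm high, 20 g, lying loose on the deck (z = 0.13, rim 4 mm high round it: x 0.435 to 0.67, y -0.335 to 0.275) right of the gauge (two to four of the four are present); its centre, half-way up. Any cap may take any place in the row.
- cap_d_center (a point): Teal ribbed screw cap of a tube, a flat disc 34 mm across and 12 mm high, 20 g, lying loose on the deck (z = 0.13, rim 4 mm high round it: x 0.435 to 0.67, y -0.335 to 0.275) right of the gauge (two to four of the four are present); its centre, half-way up. Any cap may take any place in the row.

How it is judged:
By the outcome, as a careful person would: the job done as asked, in the order asked, and still so for the second after the job is handed in, with the robot touching nothing.
Of cap_a, cap_b, cap_c, cap_d only 2 to 4 are there at a start; the rules pass over those that are not, and their reading is None.
At some moment in a run one of cap_a, cap_b, cap_c, cap_d may be knocked a few centimetres aside while the robot is not near it.
Once in a run the grip may slacken for a moment while it holds something.
It also fails if it takes over 210 s, if anything falls off the work surface, if the arm or the gripper's body presses on something with over 40 N, if the wrist force passes 120 N, or if a joint passes its speed limit or range.

## Working session

There is one attempt and no reset: what is moved stays moved. The work goes in short steps, Python scripts to look and compute and a tool call to move; the robot and the scene stay as the last step left them, time stands still between calls to the robot, and variables do not carry over. Pictures are saved under pics/ and viewed, at most 14 in all, crops included, and the job is handed in when it is done.

Besides the shell and the picture viewer there is one more tool, called after "Call:" as a command line: name --argument value ..., lists and objects as JSON in quotes. send_rows: Moves the arm, as the interface text tells. Shifts and turns lie within -1 to 1; 1 stands for 0.025 m of shift or 4 degrees of turn. Its arguments: {"type":"object","properties":{"targets":{"type":"array","items":{"type":"array"}}},"required":["targets"]}

```bash
ls; mkdir -p pics; cat > h.py <<'E'
import numpy as np, cv2
from workcell import get_obs, snapshot, finish_job, arm
from scipy.spatial.transform import Rotation as R
def rot(a):
    a=np.array(a,float)
    if a.shape==(3,3): return a
    if a.size==4: return R.from_quat(a).as_matrix()
    return R.from_euler('xyz',a).as_matrix()
def ray(s,u,v,z):
    d=rot(s['attitude'])@np.array([(u-s['cx'])/s['fx'],(v-s['cy'])/s['fy'],1])
    p=np.array(s['position']); return p+d*(z-p[2])/d[2]
def proj(s,P):
    c=rot(s['attitude']).T@(np.array(P)-np.array(s['position']))
    return s['fx']*c[0]/c[2]+s['cx'], s['fy']*c[1]/c[2]+s['cy']
def save(s,name,crop=None,scale=1):
    im=cv2.cvtColor(s['image'],cv2.COLOR_RGB2BGR)
    if crop: im=im[crop[1]:crop[3],crop[0]:crop[2]]
    if scale!=1: im=cv2.resize(im,None,fx=scale,fy=scale,interpolation=cv2.INTER_CUBIC)
    cv2.imwrite('pics/'+name,im)
E
python3 - <<'E'
from h import *
print(get_obs()); print(arm.tcp_to_grasp)
for n in('scene','top'):
    s=snapshot(n); save(s,n+'0.png'); print(n,s['position'],s['attitude'],s['fx'],s['cx'],s['cy'])
E
```

```text
pics
{'time_s': 0.0, 'joint_pos': array([ 1.1211909 ,  0.57653955,  0.02484492,  1.4379342 , -0.01501271,
        1.12899595, -0.05652567]), 'dq': array([-0.00093676, -0.00055298,  0.00109441, -0.00079513,  0.00050142,
        0.00120032, -0.0013754 ]), 'tau': array([ 7.38329163e-04, -7.65761018e+01,  2.25093774e+00, -2.85966361e+01,
        1.54293131e-02,  1.29471993e-02, -8.59907090e-06]), 'ee_pos': array([ 0.24128945, -0.6299006 ,  0.23042843]), 'tcp_rot': array([-3.13990193e+00,  7.80184908e-05,  3.65807420e-01]), 'force': array([ 0.28592713, -0.22908169, -1.20202114]), 'moment': array([ 0.01656537, -0.03179535,  0.03214557]), 'grasp_force': 0.0, 'finger_gap': 0.0855356292663324}
0.0187
scene [-0.01558037  0.81317549  0.74609537] [-2.14835282 -0.00850582 -2.53666532] 455.346867625882 322.37650721964917 239.4471964951279
top [0.38757222 0.05586442 1.30698239] [-3.03433888 -0.01158589 -1.59727517] 572.2357015985708 326.27404871379997 236.9449982941085
```

View pics/top0.png

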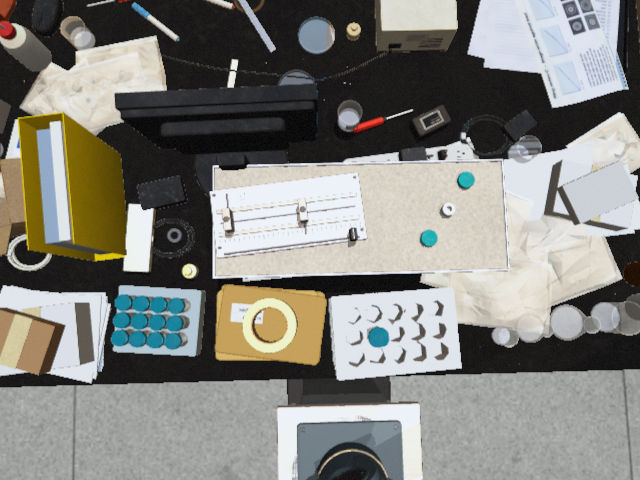

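View pics/scene0.png

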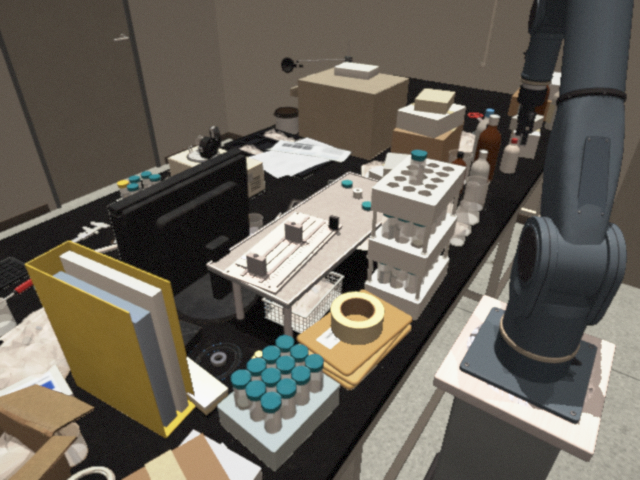

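The top view shows two teal caps on the deck at (466,180) and (429,238), with the bush at (448,209). The stop is at (227,220), the jaw at (302,210) and the cursor at (352,234). A tall vial rack stands in front of the deck, and a monitor behind it.

```bash
python3 - <<'E'
from h import *
s=snapshot('top'); save(s,'top1.png',(200,150,400,290),4)
hsv=cv2.cvtColor(s['image'],cv2.COLOR_RGB2HSV)
m=cv2.inRange(hsv,(80,120,60),(100,255,255))
n,l,st,c=cv2.connectedComponentsWithStats(m)
for i in range(1,n):
    if st[i,4]>60 and st[i,0]>215 and st[i,1]<290: print(c[i],st[i],ray(s,*c[i],.141))
m=cv2.inRange(hsv,(0,0,0),(180,255,60))
for uv in [(214,192),(358,174),(365,241),(222,255),(213,167),(503,160),(509,270),(215,277)]: print(uv,ray(s,*uv,.138).round(4))
# rack top height from scene? cap on rack
s2=snapshot('scene')
print(ray(s2,419,155,.3),ray(s,378,337,.3),ray(s2,419,155,.35),ray(s,378,337,.35),ray(s2,419,155,.25),ray(s,378,337,.25))
E
```

```text
[465.5320197  179.59605911] [458 172  16  16 203] [ 0.62522349 -0.25341762  0.141     ]
[428.50970874 237.69902913] [421 230  16  16 206] [ 0.50586303 -0.1708103   0.141     ]
(214, 192) [0.6123 0.2686 0.138 ]
(358, 174) [ 0.6431 -0.0305  0.138 ]
(365, 241) [ 0.5027 -0.0403  0.138 ]
(222, 255) [0.4813 0.253  0.138 ]
(213, 167) [0.6651 0.2704 0.138 ]
(503, 160) [ 0.6656 -0.335   0.138 ]
(509, 270) [ 0.4355 -0.3336  0.138 ]
(215, 277) [0.4368 0.2675 0.138 ]
[ 0.39378704 -0.21373071  0.3       ] [ 0.31843018 -0.04397071  0.3       ] [ 0.34790365 -0.09863131  0.35      ] [ 0.32186331 -0.03901357  0.35      ] [ 0.43967044 -0.32883011  0.25      ] [ 0.31499705 -0.04892785  0.25      ]
```

View pics/top1.png

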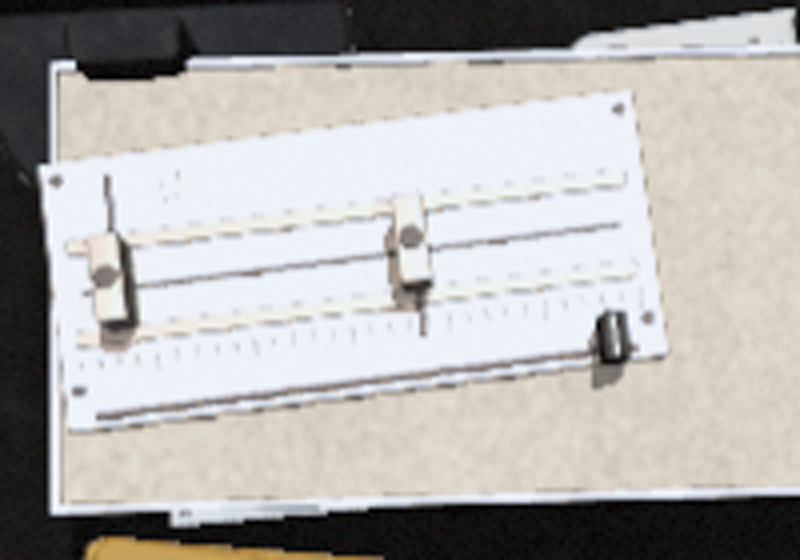

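```bash
cat >> h.py <<'E'
def uvc(p): return (200+(p[0]+.5)/4-.5,150+(p[1]+.5)/4-.5)
E
python3 - <<'E'
from h import *
s=snapshot('top')
P=np.array([ray(s,*uvc(c),.138)[:2] for c in [(39,167),(631,90),(666,354),(70,430)]])
O=P.mean(0); d=(P[0]-P[1])+(P[3]-P[2]); a=np.arctan2(-d[0],d[1])
print('O',O,'ang',np.degrees(a),'len',np.linalg.norm(P-np.roll(P,-1,0),axis=1))
ex=np.array([np.cos(a),np.sin(a)]);ey=np.array([-np.sin(a),np.cos(a)])
for n,c,z in [('stop',(105,278),.1845),('jaw',(412,238),.1845),('cursor',(612,337),.1725),('sptr',(107,178),.1425),('mark',(170,186),.138),('jptr',(423,333),.1425)]:
    w=ray(s,*uvc(c),z)[:2]; print(n,w.round(4),'g',(ex@(w-O)).round(4),(ey@(w-O)).round(4))
print('bush',ray(s,448,209.5,.145), 'rack',[ray(s,u,v,.36)[:2].round(3) for u,v in [(331,296),(457,289),(460,370),(336,380)]])
print('monitor',[ray(s,u,v,.35)[:2].round(3) for u,v in [(118,110),(316,100),(316,130),(125,148)]],[ray(s,u,v,.2)[:2].round(3) for u,v in [(220,167),(318,130),(125,148)]])
E
```

```text
O [0.56167047 0.11722867] ang 6.00407844084447 len [0.30922818 0.13918668 0.30742338 0.13748301]
stop [0.5484 0.237 ] g -0.0006 0.1205
jaw [0.5647 0.0851] g -0.0004 -0.0323
cursor [ 0.5142 -0.0133] g -0.0609 -0.1248
sptr [0.6064 0.2424] g 0.0576 0.1198
mark [0.6023 0.2106] g 0.0501 0.0887
jptr [0.522  0.0816] g -0.0432 -0.0313
bush [ 0.56276017 -0.21288488  0.145     ] rack [array([0.391, 0.037]), array([ 0.397, -0.172]), array([ 0.266, -0.17 ]), array([0.256, 0.033])]
monitor [array([0.718, 0.394]), array([0.728, 0.053]), array([0.675, 0.055]), array([0.651, 0.381])] [array([0.65 , 0.245]), array([0.72 , 0.051]), array([0.693, 0.432])]
```

Call:
send_rows --targets '[[0, [0, 0, -1], 0], [0, [0, 0, -1], 0], [0, [0, 0, -1], 0], [0, [0, 0, -1], 0], [0, [0, 0, -1], 0], [0, [0, 0, -1], 0], [0, [0, 0, -1], 0], [0, [0, 0, -1], 0]]'

```text
time_s: 0.92
ee_pos: [0.2413, -0.6301, 0.4326]
tcp_rot: [-3.142, -0.0, 0.366]
force: [0.7, 0.8, -0.2]
finger_gap: -0.0001
grasp_force: 0.0
```

Gauge fit: origin (0.5617, 0.1172), yaw 6.0°. The stop needs about 31 mm inwards. I'll turn the tool to yaw 96°, so that tool x lies along gauge +y and tool y along gauge +x.

Call:
send_rows --targets '[[0, [0, 0, 0], -1], [0, [0, 0, 0], -1], [0, [0, 0, 0], -1], [0, [0, 0, 0], -1], [0, [0, 0, 0], -1], [0, [0, 0, 0], -1], [0, [0, 0, 0], -1], [0, [0, 0, 0], -1], [0, [0, 0, 0], -1], [0, [0, 0, 0], -1], [0, [0, 0, 0], -1], [0, [0, 0, 0], -1], [0, [0, 0, 0], -1], [0, [0, 0, 0], -1], [0, [0, 0, 0], -1], [0, [0, 0, 0], -1], [0, [0, 0, 0], -1], [0, [0, 0, 0], -1], [0, [0, 0, 0], -0.76], [0, [0, 0, 0], 0]]'

```text
time_s: 2.58
ee_pos: [0.2413, -0.6303, 0.4311]
tcp_rot: [-3.141, -0.0, 1.678]
force: [0.2, -0.4, 0.5]
finger_gap: 0.0003
grasp_force: 0.0
```

Call:
send_rows --targets '[[0, [0.5, 1, 0], 0], [0, [0.5, 1, 0], 0], [0, [0.5, 1, 0], 0], [0, [0.5, 1, 0], 0], [0, [0.5, 1, 0], 0], [0, [0.5, 1, 0], 0], [0, [0.5, 1, 0], 0], [0, [0.5, 1, 0], 0], [0, [0.5, 1, 0], 0], [0, [0.5, 1, 0], 0], [0, [0.5, 1, 0], 0], [0, [0.5, 1, 0], 0], [0, [0.5, 1, 0], 0], [0, [0.5, 1, 0], 0], [0, [0.5, 1, 0], 0], [0, [0.5, 0.8, 0], 0], [0, [0, 0, 0], 0]]'

```text
time_s: 4.0
ee_pos: [0.6176, -0.3848, 0.4297]
tcp_rot: [3.141, -0.004, 1.681]
force: [1.6, 0.7, -1.7]
finger_gap: -0.0001
grasp_force: 0.0
```

```bash
cat >> h.py <<'E'
O=np.array([.5617,.1172]); A=np.radians(6.0)
ex=np.array([np.cos(A),np.sin(A)]); ey=np.array([-np.sin(A),np.cos(A)])
def G(w): w=np.array(w)[:2]-O; return np.array([ex@w,ey@w]).round(4)
def W(gx,gy): return O+gx*ex+gy*ey
def go(gx,gy,z):
    o=get_obs(); g=G(o['ee_pos']); y=o['tcp_rot'][2]
    print('yaw',np.degrees(y).round(2),'G',g,'z',o['ee_pos'][2].round(4)); d=W(gx,gy)-o['ee_pos'][:2]
    print('tool dx,dy,dz units',np.round([np.dot(d,[np.cos(y),np.sin(y)])/.025,np.dot(d,[np.sin(y),-np.cos(y)])/.025,(o['ee_pos'][2]-z)/.025],2),'turn units',round(float(np.degrees(y)-96)/4,2))
E
python3 - <<'E'
from h import *
go(0,.17,.40); print(get_obs()['joint_pos'].round(2))
E
```

```text
yaw 96.3 G [ 0.0031 -0.5051] z 0.4297
tool dx,dy,dz units [2.70e+01 2.00e-02 1.19e+00] turn units 0.08
[ 0.61  0.62 -0.29  0.84  0.17  1.7   0.5 ]
```

Call:
send_rows --targets '[[0, [1, 0, 0], 0], [0, [1, 0, 0], 0], [0, [1, 0, 0], 0], [0, [1, 0, 0], 0], [0, [1, 0, 0], 0], [0, [1, 0, 0], 0], [0, [1, 0, 0], 0], [0, [1, 0, 0], 0], [0, [1, 0, 0], 0], [0, [1, 0, 0], 0], [0, [1, 0, 0], 0], [0, [1, 0, 0], 0], [0, [1, 0, 0], 0], [0, [1, 0, 0], 0], [0, [1, 0, 0], 0], [0, [1, 0, 0], 0], [0, [1, 0, 0], 0], [0, [0, 0, 0], 0]]'

```text
time_s: 5.5
ee_pos: [0.5679, 0.0382, 0.4317]
tcp_rot: [3.141, -0.003, 1.681]
force: [0.3, 1.4, -0.6]
finger_gap: 0.0
grasp_force: 0.0
```

Call:
send_rows --targets '[[0, [1, 0, 0], 0], [0, [1, 0, 0], 0], [0, [1, 0, 0], 0], [0, [1, 0, 0], 0], [0, [1, 0, 0], 0], [0, [1, 0, 0], 0], [0, [1, 0, 0], 0], [0, [1, 0, 0], 0], [0, [1, 0, 0], 0], [0, [1, 0, 0], 0], [0, [0, 0, 1], 0.08], [0, [0, 0, 1], 0], [0, [0, 0, 1], 0], [0, [0, 0, 1], 0], [0, [0, 0, 1], 0], [0, [0, 0, 0], 0]]'

```text
time_s: 6.83
ee_pos: [0.5415, 0.2789, 0.3016]
tcp_rot: [-3.135, 0.004, 1.668]
force: [-0.3, -0.4, -0.1]
finger_gap: -0.0
grasp_force: 0.0
```

```bash
python3 - <<'E'
from h import *
go(0,.165,.157)
s=snapshot('wrist'); save(s,'w1.png'); print(s['position'],s['attitude'])
for n,w,z in [('stoptop',W(0,.1203),.1845),('mark',W(.05,.0887),.138)]: print(n,proj(s,[*w,z]))
s=snapshot('scene');save(s,'s1.png')
E
```

```text
yaw 95.56 G [-0.0032  0.1629] z 0.3016
tool dx,dy,dz units [0.08 0.13 5.78] turn units -0.11
[0.53360676 0.3572306  0.44394166] [2.8327237 0.0064032 0.0967771]
stoptop (np.float64(324.75322373475734), np.float64(288.99994035836994))
mark (np.float64(378.86156859226253), np.float64(298.58656608315573))
```

View pics/w1.png

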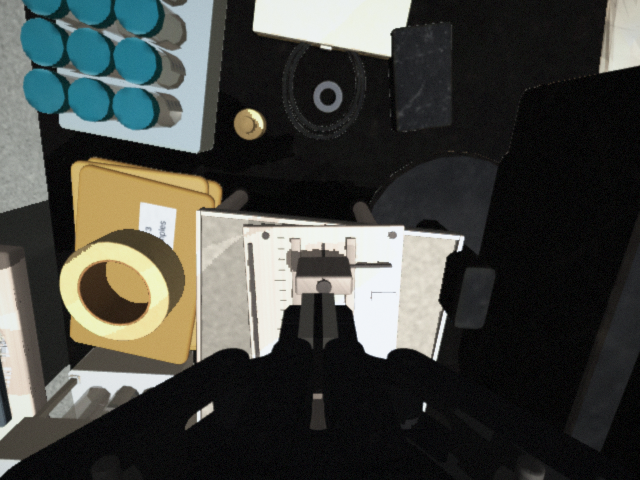

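The wrist view shows the stop's top at (323,275), its pointer at (375,265) and the mark's outline near (383,296), which agrees with my estimate. Lowering the tool beside the stop.

Call:
send_rows --targets '[[0, [0, 0.13, 1], -0.11], [0, [0.1, 0, 1], 0], [0, [0, 0, 1], 0], [0, [0, 0, 1], 0], [0, [0, 0, 1], 0], [0, [0, 0, 0.75], 0], [0, [0, 0, 0], 0], [0, [0, 0, 0], 0]]'

```text
time_s: 7.6
ee_pos: [0.5466, 0.2843, 0.1638]
tcp_rot: [3.141, -0.0, 1.677]
force: [-0.1, -1.1, 1.0]
finger_gap: -0.0003
grasp_force: 0.0
```

Call:
send_rows --targets '[[0, [-0.3, 0, 0], 0], [0, [-0.3, 0, 0], 0], [0, [-0.2, 0, 0], 0], [0, [0, 0, 0], 0], [0, [0, 0, 0], 0]]'

```text
time_s: 8.02
ee_pos: [0.5485, 0.2634, 0.1633]
tcp_rot: [3.14, -0.0, 1.676]
force: [-0.1, -0.0, 0.2]
finger_gap: -0.0
grasp_force: 0.0
```

```bash
python3 - <<'E'
from h import *
go(0,.1277+.011,.157); print(get_obs()['force'])
s=snapshot('wrist'); save(s,'w2.png',(220,100,540,340),2.5)
print('mark',proj(s,[*W(.05,.0887),.138]))
E
```

```text
yaw 96.04 G [0.0021 0.1468] z 0.1633
tool dx,dy,dz units [-0.32 -0.08  0.25] turn units 0.01
[-0.09477162 -0.02049279  0.15464755]
mark (np.float64(407.4359736187178), np.float64(387.1275270122745))
```

View pics/w2.png

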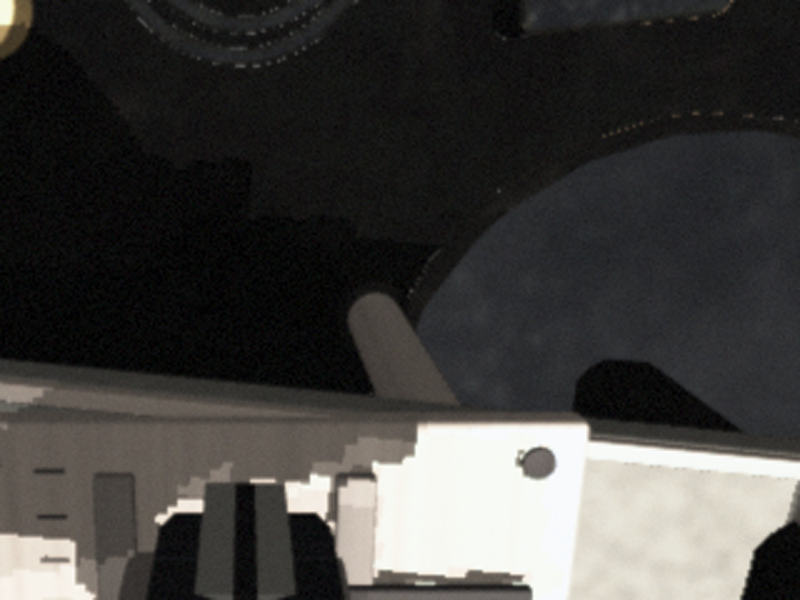

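Call:
send_rows --targets '[[0, [-0.1, 0, 0], 0], [0, [-0.1, 0, 0], 0], [0, [-0.1, 0, 0], 0], [0, [-0.1, 0, 0], 0], [0, [0, 0, 0], 0], [0, [0, 0, 0], 0]]'

```text
time_s: 8.57
ee_pos: [0.5488, 0.2555, 0.1626]
tcp_rot: [3.141, -0.002, 1.679]
force: [0.2, 5.4, -1.5]
finger_gap: -0.0001
grasp_force: 2.7
```

Call:
send_rows --targets '[[0, [-0.1, 0, 0], 0], [0, [-0.1, 0, 0], 0], [0, [0, 0, 0], 0], [0, [-0.1, 0, 0], 0], [0, [-0.1, 0, 0], 0], [0, [0, 0, 0], 0], [0, [-0.1, 0, 0], 0], [0, [0, 0, 0], 0]]'

```text
time_s: 9.23
ee_pos: [0.55, 0.2434, 0.1626]
tcp_rot: [3.141, -0.003, 1.679]
force: [-0.4, 6.6, -2.3]
finger_gap: -0.0002
grasp_force: 3.1
```

```bash
python3 - <<'E'
from h import *
go(0,.107+.011,.163); print(get_obs()['force'])
s=snapshot('wrist'); save(s,'w3.png',(300,300,500,450),4)
print('mark',proj(s,[*W(.05,.0887),.138]))
E
```

```text
yaw 96.2 G [0.0016 0.1267] z 0.1626
tool dx,dy,dz units [-0.35 -0.07 -0.02] turn units 0.05
[-0.43332135  6.63932593 -2.26918371]
mark (np.float64(411.4044548711269), np.float64(356.76202205316685))
```

View pics/w3.png

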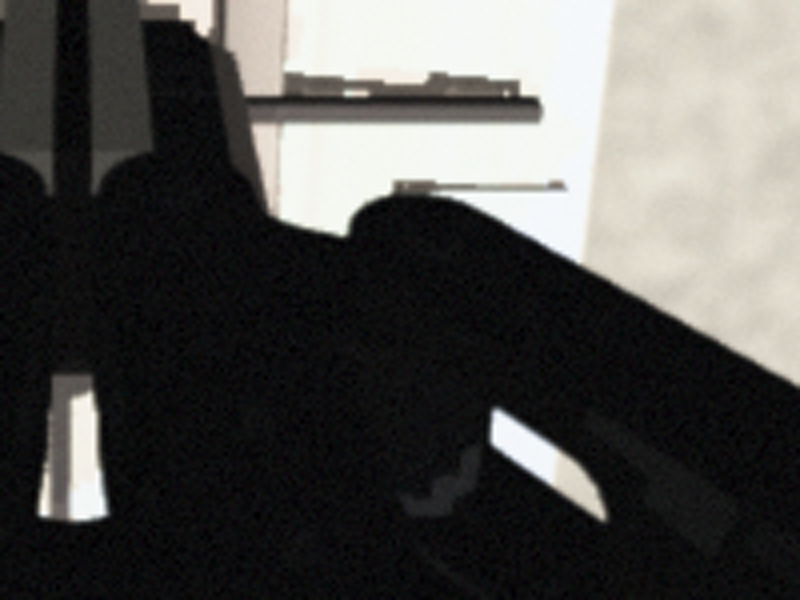

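```bash
python3 - <<'E'
from h import *
s=snapshot('wrist')
f=lambda c:(300+(c[0]+.5)/4-.5,300+(c[1]+.5)/4-.5)
print('ptr',[G(ray(s,*f(c),.1435)) for c in [(400,107),(540,107),(400,98),(400,120)]])
print('edge',[G(ray(s,*f(c),.138)) for c in [(395,186),(480,186),(565,186)]])
E
```

```text
ptr [array([0.0411, 0.11  ]), array([0.0585, 0.11  ]), array([0.0411, 0.1112]), array([0.0413, 0.1082])]
edge [array([0.0427, 0.0951]), array([0.0538, 0.0952]), array([0.0649, 0.0952])]
```

Call:
send_rows --targets '[[0, [-0.1, 0, 0], 0], [0, [-0.1, 0, 0], 0], [0, [0, 0, 0], 0], [0, [-0.1, 0, 0], 0], [0, [-0.1, 0, 0], 0], [0, [0, 0, 0], 0], [0, [-0.1, 0, 0], 0], [0, [0, 0, 0], 0]]'

```text
time_s: 10.0
ee_pos: [0.5514, 0.231, 0.1626]
tcp_rot: [3.141, -0.002, 1.679]
force: [-0.6, 6.2, -2.1]
finger_gap: 0.0002
grasp_force: 3.1
```

```bash
python3 - <<'E'
from h import *
go(0,.107+.011,.163); print(get_obs()['force'])
s=snapshot('wrist'); save(s,'w4.png',(300,280,500,430),4)
print('mark',proj(s,[*W(.05,.0887),.138]))
E
```

```text
yaw 96.2 G [0.0016 0.1142] z 0.1626
tool dx,dy,dz units [ 0.15 -0.06 -0.02] turn units 0.05
[-0.56359738  6.16473892 -2.09209981]
mark (np.float64(413.31036732349924), np.float64(335.9443447661329))
```

View pics/w4.png

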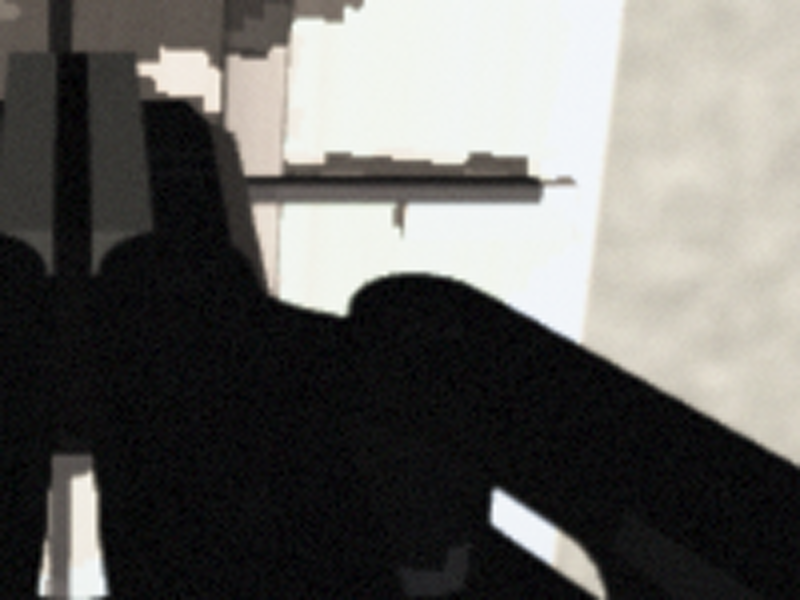

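Call:
send_rows --targets '[[0, [-0.1, 0, 0], 0], [0, [0, 0, 0], 0], [0, [-0.08, 0, 0], 0], [0, [0, 0, 0], 0], [0, [0, 0, 0], 0]]'

```text
time_s: 10.47
ee_pos: [0.5518, 0.2266, 0.1626]
tcp_rot: [3.141, -0.002, 1.679]
force: [-0.4, 6.7, -1.3]
finger_gap: 0.0001
grasp_force: 3.1
```

Call:
send_rows --targets '[[0, [0.5, 0, 0], 0], [0, [1, 0, 0], 0], [0, [1, 0, 0], 0], [0, [0, 0, -1], 0], [0, [0, 0, -1], 0], [0, [0, 0, -1], 0], [0, [0, 0, -1], 0], [0, [0, 0, -1], 0], [0, [0, 0, 0], 0], [0, [0, 0, 0], 0]]'

```text
time_s: 11.3
ee_pos: [0.5459, 0.2876, 0.2889]
tcp_rot: [3.139, -0.001, 1.678]
force: [-0.1, 0.4, 0.2]
finger_gap: 0.0002
grasp_force: 0.0
```

```bash
python3 - <<'E'
from h import *
go(0,.107+.011,.163); print(get_obs()['force'])
s=snapshot('wrist'); u,v=proj(s,[*W(.05,.0887),.138]); print(u,v)
c=(int(u)-60,int(v)-45,int(u)+60,int(v)+45); print(c); save(s,'w5.png',c,6)
E
```

```text
yaw 96.12 G [0.0021 0.1711] z 0.2889
tool dx,dy,dz units [-2.13 -0.09  5.04] turn units 0.03
[-0.10091124  0.43215278  0.16568707]
372.17300767881795 314.5295576953954
(312, 269, 432, 359)
```

View pics/w5.png

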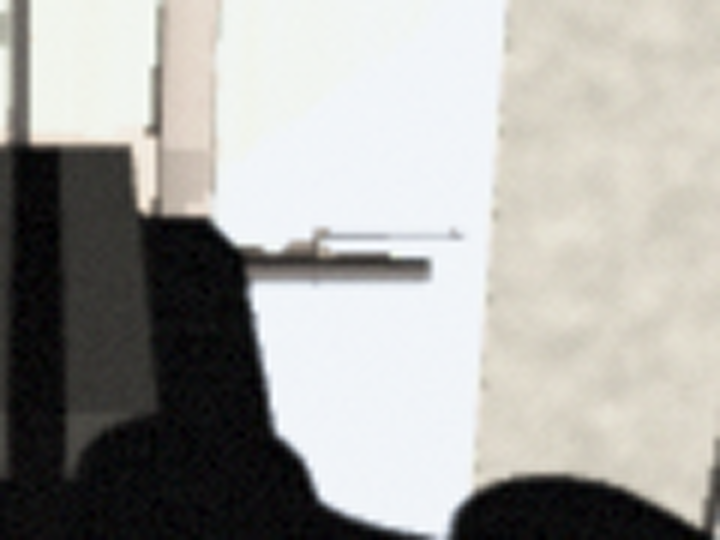

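```bash
python3 - <<'E'
from h import *
s=snapshot('wrist')
f=lambda c:(312+(c[0]+.5)/6-.5,269+(c[1]+.5)/6-.5)
for z in(.1425,.144): print('ptr',[G(ray(s,*f(c),z)) for c in [(330,257),(430,260),(400,277),(428,267)]])
print('edge',[G(ray(s,*f(c),.138)) for c in [(316,233),(462,236),(316,281)]])
E
```

```text
ptr [array([0.0432, 0.0943]), array([0.0577, 0.0939]), array([0.0535, 0.0911]), array([0.0575, 0.0927])]
ptr [array([0.0429, 0.0951]), array([0.0574, 0.0947]), array([0.0532, 0.0919]), array([0.0572, 0.0935])]
edge [array([0.0416, 0.0958]), array([0.0631, 0.0954]), array([0.0419, 0.0879])]
```

The mark's near edge is at y=0.0956 in the gauge frame, with its middle near 0.0916. The pointer's middle is near 0.093, so it stands over the strip. Next, the first cap.

Call:
send_rows --targets '[[0.7, [-1, -0.1, 0], 0], [0.7, [-1, -0.2, 0], 0], [0.7, [-1, -0.2, 0], 0], [0.7, [-1, -0.2, 0], 0], [0.7, [-1, -0.2, 0], 0], [0.7, [-1, -0.2, 0], 0], [0.7, [-1, -0.2, 0], 0], [0.7, [-1, -0.2, 0], 0], [0.7, [-1, -0.2, 0], 0], [0.7, [-1, -0.2, 0], 0], [0.7, [-1, -0.2, 0], 0], [0.7, [-1, -0.2, 0], 0], [0.7, [-1, -0.2, 0], 0], [0.7, [-1, -0.2, 0], 0], [0.7, [-1, -0.2, 0], 0], [0.7, [-1, -0.2, 0], 0], [0.7, [-1, -0.2, 0], 0], [0.7, [-1, -0.2, 0], 0], [0.7, [0, 0, 1], 0], [0.7, [0, 0, 0], 0]]'

```text
time_s: 13.07
ee_pos: [0.5038, -0.1712, 0.2583]
tcp_rot: [-3.135, -0.002, 1.674]
force: [-1.7, 1.1, -0.6]
finger_gap: 0.0598
grasp_force: 0.0
```

```bash
cat >> h.py <<'E'
def teal(s,z,amin=150):
    hsv=cv2.cvtColor(s['image'],cv2.COLOR_RGB2HSV)
    m=cv2.inRange(hsv,(80,120,50),(100,255,255))
    out=[]
    for c in cv2.findContours(m,cv2.RETR_EXTERNAL,cv2.CHAIN_APPROX_NONE)[0]:
        if cv2.contourArea(c)<amin: continue
        (u,v),r=cv2.minEnclosingCircle(c); w=ray(s,u,v,z)
        e=np.linalg.norm(ray(s,u+r,v,z)-ray(s,u-r,v,z))
        out.append((w[:2].round(4),G(w),round(float(e),4),(int(u),int(v)),int(cv2.contourArea(c))))
    return out
E
python3 - <<'E'
from h import *
go(-.0856,-.2806,.25); print(get_obs()['joint_pos'].round(2))
s=snapshot('wrist'); 
for t in teal(s,.142): print(t)
save(s,'w6.png')
s=snapshot('scene'); save(s,'s6.png',(220,60,640,400),1.8)
E
```

```text
yaw 95.93 G [-0.0877 -0.2808] z 0.2583
tool dx,dy,dz units [0.01 0.08 0.33] turn units -0.02
[ 0.5   0.36 -0.36  1.76  0.14  1.06  0.19]
(array([ 0.6251, -0.2487]), array([ 0.0248, -0.3705]), 0.0305, (460, 344), 713)
(array([ 0.5046, -0.1683]), array([-0.0867, -0.278 ]), 0.0335, (321, 233), 1499)
```

View pics/s6.png

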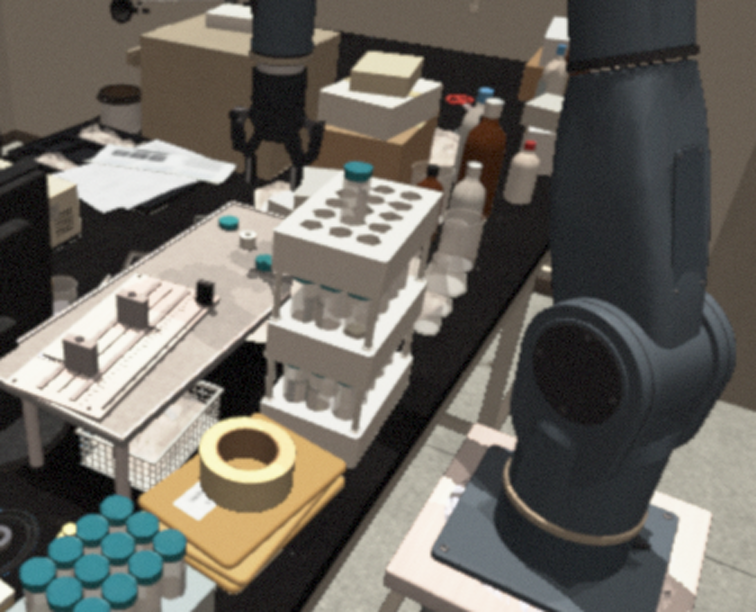

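Arm stays high and clear of the rack. The cap below the tool is at (0.505, -0.169), so I'll lower and grip.

Call:
send_rows --targets '[[0.7, [0.07, 0.05, 1], 0], [0.7, [0, 0, 1], 0], [0.7, [0, 0, 1], 0], [0.7, [0, 0, 1], 0], [0.7, [0, 0, 0.6], 0], [0.7, [0, 0, 0.3], 0], [0.7, [0, 0, 0], 0], [0.7, [0, 0, 0], 0]]'

```text
time_s: 13.83
ee_pos: [0.5082, -0.1673, 0.1408]
tcp_rot: [3.141, -0.0, 1.679]
force: [0.5, 0.4, 0.7]
finger_gap: 0.0596
grasp_force: 0.0
```

Call:
send_rows --targets '[[0.3, [0, 0, 0], 0], [0.1, [0, 0, 0], 0], [0.1, [0, 0, 0], 0], [0.1, [0, 0, 0], 0], [0.1, [0, 0, 0], 0], [0.1, [0, 0, 0], 0], [0.1, [0, 0, 0], 0], [0.1, [0, 0, 0], 0]]'

```text
time_s: 14.5
ee_pos: [0.5087, -0.1685, 0.1428]
tcp_rot: [3.138, 0.002, 1.677]
force: [-5.5, -0.1, 21.8]
finger_gap: 0.0085
grasp_force: 10.4
```

```bash
python3 - <<'E'
from h import *
go(0,.063,.3); o=get_obs(); print(o['finger_gap'],o['grasp_force'],o['force'])
E
```

```text
yaw 96.09 G [-0.0826 -0.2786] z 0.1428
tool dx,dy,dz units [13.66  3.33 -6.29] turn units 0.02
0.008518551754834673 10.42626072652638 [-5.49916233 -0.10212306 21.75943765]
```

The fingers slid over the cap's top because they stood too high. Opening, going 7 mm lower and retrying.

Call:
send_rows --targets '[[0.7, [0, 0, -0.5], 0], [0.7, [0, 0, 0], 0], [0.7, [0, 0, 0], 0], [0.7, [0, 0, 0], 0], [0.7, [0, 0, 0], 0], [0.7, [0, 0, 0], 0]]'

```text
time_s: 15.0
ee_pos: [0.5073, -0.1679, 0.1522]
tcp_rot: [-3.141, -0.0, 1.678]
force: [0.3, -0.7, 0.1]
finger_gap: 0.0597
grasp_force: 0.0
```

```bash
python3 - <<'E'
from h import *
go(0,.063,.134)
s=snapshot('wrist'); 
for t in teal(s,.142): print(t)
save(s,'w7.png',(160,120,480,360),2)
E
```

```text
yaw 96.12 G [-0.0839 -0.2779] z 0.1522
tool dx,dy,dz units [13.63  3.38  0.73] turn units 0.03
(array([ 0.6153, -0.254 ]), array([ 0.0145, -0.3748]), 0.0172, (502, 466), 348)
(array([ 0.5063, -0.1678]), array([-0.0849, -0.2777]), 0.0336, (318, 303), 3630)
```

View pics/w7.png

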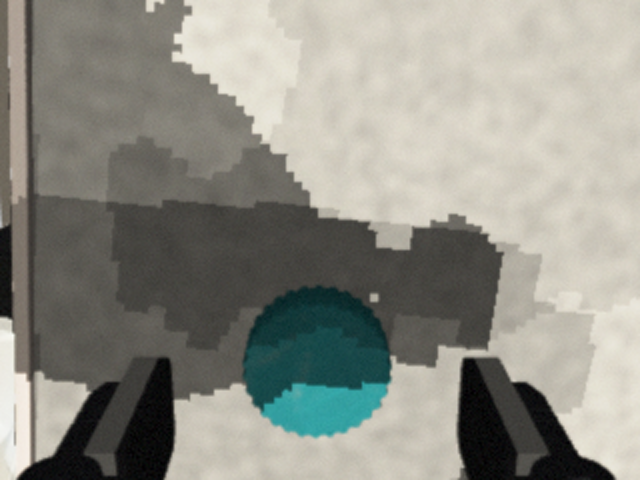

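The cap sits midway between the fingers (crop (317,361); finger inner faces at 172 and 460).

Call:
send_rows --targets '[[0.7, [0, 0, 0.4], 0], [0.7, [0, 0, 0.33], 0], [0.7, [0, 0, 0], 0], [0.7, [0, 0, 0], 0], [0.5, [0, 0, 0], 0], [0.3, [0, 0, 0], 0], [0.25, [0, 0, 0], 0], [0.25, [0, 0, 0], 0], [0.25, [0, 0, 0], 0], [0.25, [0, 0, 0], 0]]'

```text
time_s: 15.88
ee_pos: [0.5077, -0.1679, 0.1349]
tcp_rot: [3.141, 0.0, 1.678]
force: [-1.4, 1.1, 5.4]
finger_gap: 0.0313
grasp_force: 59.1
```

Call:
send_rows --targets '[[0.2, [0, 0, -0.4], 0], [0.2, [0, 0, -0.6], 0], [0.2, [0, 0, -1], 0], [0.2, [0, 0, -1], 0], [0.2, [0, 0, -1], 0], [0.2, [0, 0, 0], 0], [0.2, [0, 0, 0], 0]]'

```text
time_s: 16.47
ee_pos: [0.5083, -0.1681, 0.2362]
tcp_rot: [3.138, 0.001, 1.677]
force: [0.4, -0.2, -0.9]
finger_gap: 0.0311
grasp_force: 59.4
```

```bash
python3 - <<'E'
from h import *
go(0,.063,.25); z=get_obs()['ee_pos'][2]
s=snapshot('wrist'); 
for t in teal(s,z+.007): print(t)
save(s,'w8.png',(160,160,480,400),2)
s=snapshot('top')
for t in teal(s,.142,80): print('top',t)
E
```

```text
yaw 96.11 G [-0.0829 -0.2782] z 0.2362
tool dx,dy,dz units [13.64  3.34 -0.55] turn units 0.03
(array([ 0.5072, -0.1682]), array([-0.0841, -0.2782]), 0.0328, (317, 323), 4237)
top (array([0.3124, 0.4072]), array([-0.2176,  0.3145]), 0.14, (145, 341), 807)
top (array([ 0.3074, -0.0604]), array([-0.2714, -0.15  ]), 0.0417, (378, 337), 288)
top (array([0.3509, 0.4035]), array([-0.1797,  0.3068]), 0.1405, (147, 321), 799)
top (array([0.3858, 0.4008]), array([-0.1453,  0.3004]), 0.1395, (148, 304), 793)
```

View pics/w8.png

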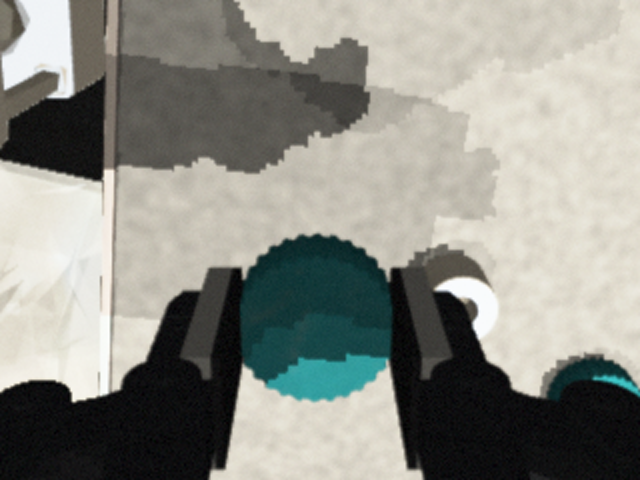

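Cap is held squarely. Carrying it over the channel, beside the stop.

Call:
send_rows --targets '[[0.2, [0.5, 0.14, -0.5], 0], [0.2, [0.9, 0.2, 0], 0], [0.2, [1, 0.25, 0], 0], [0.2, [1, 0.25, 0], 0], [0.2, [1, 0.25, 0], 0], [0.2, [1, 0.25, 0], 0], [0.2, [1, 0.25, 0], 0], [0.2, [1, 0.25, 0], 0], [0.2, [1, 0.25, 0], 0], [0.2, [1, 0.25, 0], 0], [0.2, [1, 0.25, 0], 0], [0.2, [1, 0.25, 0], 0], [0.2, [1, 0.25, 0], 0], [0.2, [0.8, 0.25, 0], 0], [0.2, [0.45, 0, 0], 0], [0.2, [0, 0, 0], 0], [0.2, [0, 0, 0], 0]]'

```text
time_s: 17.98
ee_pos: [0.5536, 0.1796, 0.246]
tcp_rot: [-3.14, 0.001, 1.678]
force: [0.5, -0.6, -1.2]
finger_gap: 0.0309
grasp_force: 59.4
```

```bash
python3 - <<'E'
from h import *
go(0,.063,.144); o=get_obs(); z=o['ee_pos'][2]; print(o['finger_gap'],o['grasp_force'])
s=snapshot('wrist'); 
for t in teal(s,z+.007): print(t)
save(s,'w9.png',(120,140,520,440),2)
print([np.round(proj(s,[*W(x,.12),.1415])) for x in(-.02,.02)])
E
```

```text
yaw 96.16 G [-0.0015  0.0629] z 0.246
tool dx,dy,dz units [0.   0.06 4.08] turn units 0.04
0.030940574515262616 59.44616138935089
(array([0.5525, 0.1788]), array([-0.0028,  0.0623]), 0.0325, (317, 324), 2942)
[array([292., 159.]), array([353., 159.])]
```

View pics/w9.png

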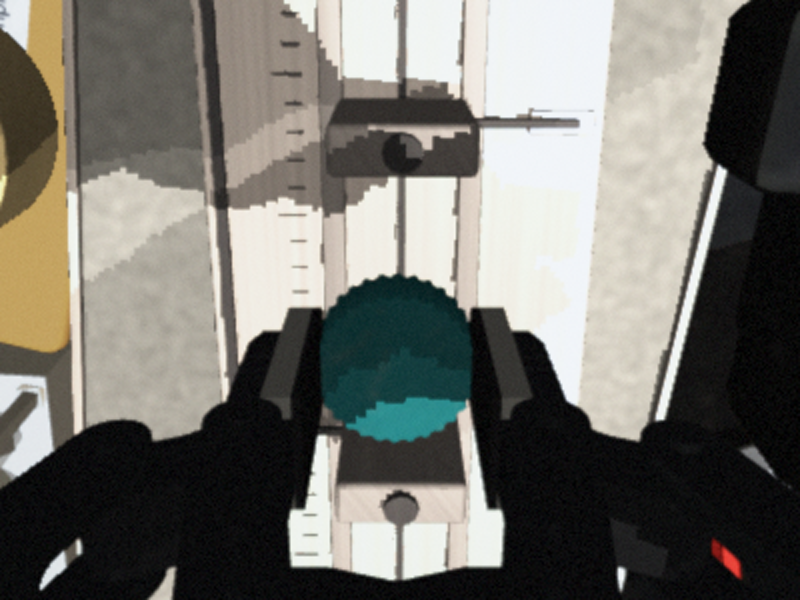

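The cap is centred over the channel, and the stop's pointer lies inside the mark's outline at about (560,122). Lowering in steps.

Call:
send_rows --targets '[[0.2, [0, 0.03, 1], 0], [0.2, [0, 0, 1], 0], [0.2, [0, 0, 1], 0], [0.2, [0, 0, 0.5], 0], [0.2, [0, 0, 0.3], 0], [0.2, [0, 0, 0], 0], [0.2, [0, 0, 0.2], 0], [0.2, [0, 0, 0], 0], [0.2, [0, 0, 0], 0]]'

```text
time_s: 18.78
ee_pos: [0.5553, 0.1802, 0.1475]
tcp_rot: [3.14, -0.0, 1.677]
force: [0.1, 0.1, -0.4]
finger_gap: 0.0311
grasp_force: 59.5
```

Call:
send_rows --targets '[[0.2, [0, -0.03, 0.08], 0], [0.2, [0, 0, 0.06], 0], [0.2, [0, 0, 0], 0], [0.2, [0, 0, 0], 0]]'

```text
time_s: 19.12
ee_pos: [0.5541, 0.1803, 0.1434]
tcp_rot: [3.141, 0.0, 1.678]
force: [-1.0, -0.3, -0.9]
finger_gap: 0.0312
grasp_force: 59.5
```

Call:
send_rows --targets '[[0.4, [0, 0, 0], 0], [0.5, [0, 0, 0], 0], [0.65, [0, 0, 0], 0], [0.65, [0, 0, 0], 0], [0.65, [0, 0, 0], 0], [0.65, [0, 0, 0], 0], [0.65, [0, 0, -0.5], 0], [0.65, [0, 0, -1], 0], [0.65, [0, 0, -1], 0], [0.65, [0, 0, -1], 0], [0.65, [0, 0, -1], 0], [0.65, [0, 0, 0], 0], [0.65, [0, 0, 0], 0]]'

```text
time_s: 20.2
ee_pos: [0.5548, 0.1806, 0.2572]
tcp_rot: [3.139, -0.001, 1.677]
force: [0.1, -0.3, -1.1]
finger_gap: 0.0552
grasp_force: 0.0
```

```bash
python3 - <<'E'
from h import *
s=snapshot('wrist'); 
for t in teal(s,.150): print(t)
s=snapshot('top')
for z in (.141,.150):
  for t in teal(s,z,80): 
    if t[0][0]>.43: print('top',z,t)
go(*G([.6251,-.251]),.25)
E
```

```text
(array([0.553 , 0.1805]), array([-0.002 ,  0.0639]), 0.0332, (316, 240), 1424)
top 0.141 (array([ 0.6253, -0.253 ]), array([ 0.0245, -0.3748]), 0.0337, (465, 179), 181)
top 0.15 (array([ 0.6234, -0.2506]), array([ 0.0229, -0.3723]), 0.0335, (465, 179), 181)
yaw 96.11 G [-0.0013  0.0633] z 0.2551
tool dx,dy,dz units [-17.44   1.     0.2 ] turn units 0.03
```

Call:
send_rows --targets '[[0.65, [-0.5, 0, 0], 0], [0.65, [-1, 0, 0], 0], [0.65, [-1, 0, 0], 0], [0.65, [-1, 0, 0], 0], [0.65, [-1, 0, 0], 0], [0.65, [-1, 0.1, 0], 0], [0.65, [-1, 0.1, 0], 0], [0.65, [-1, 0.1, 0], 0], [0.65, [-1, 0.1, 0], 0], [0.65, [-1, 0.1, 0], 0], [0.65, [-1, 0.1, 0], 0], [0.65, [-1, 0.1, 0], 0], [0.65, [-1, 0.1, 0], 0], [0.65, [-1, 0.1, 0], 0], [0.65, [-1, 0.1, 0], 0], [0.65, [-1, 0, 0], 0], [0.65, [-1, 0, 0], 0], [0.65, [-0.9, 0, 0], 0], [0.65, [0, 0, 0], 0], [0.65, [0, 0, 0], 0]]'

```text
time_s: 21.97
ee_pos: [0.6241, -0.2522, 0.2541]
tcp_rot: [-3.139, -0.0, 1.674]
force: [-0.4, 0.8, 0.5]
finger_gap: 0.0555
grasp_force: 0.0
```

```bash
python3 - <<'E'
from h import *
s=snapshot('wrist'); T=teal(s,.142)
for t in T: print(t)
t=max(T,key=lambda t:t[4]); go(*(t[1]+[0.001,-.0002]),.134)
E
```

```text
(array([ 0.6243, -0.251 ]), array([ 0.0238, -0.3727]), 0.0335, (320, 237), 1547)
yaw 96.06 G [ 0.0241 -0.372 ] z 0.2545
tool dx,dy,dz units [-0.04  0.03  4.82] turn units 0.01
```

Call:
send_rows --targets '[[0.6, [-0.04, 0.03, 1], 0], [0.6, [0, 0, 1], 0], [0.6, [0, 0, 1], 0], [0.6, [0, 0, 0.8], 0], [0.6, [0, 0, 0.5], 0], [0.6, [0, 0, 0.3], 0], [0.6, [0, 0, 0], 0], [0.6, [0, 0, 0], 0], [0.6, [0, 0, 0], 0]]'

```text
time_s: 22.77
ee_pos: [0.627, -0.2505, 0.1421]
tcp_rot: [3.14, 0.001, 1.678]
force: [0.5, 0.1, 0.0]
finger_gap: 0.0513
grasp_force: 0.0
```

```bash
python3 - <<'E'
from h import *
s=snapshot('wrist'); T=teal(s,.142)
for t in T: print(t)
t=max(T,key=lambda t:t[4]); go(*(t[1]+[0.001,-.0002]),.134)
E
```

```text
(array([ 0.6243, -0.2492]), array([ 0.024 , -0.3709]), 0.0345, (314, 311), 4604)
yaw 96.12 G [ 0.0265 -0.3726] z 0.1422
tool dx,dy,dz units [ 0.06 -0.06  0.33] turn units 0.03
```

Call:
send_rows --targets '[[0.6, [0, -0.06, 0.2], 0], [0.6, [0, 0, 0.12], 0], [0.6, [0, 0, 0], 0], [0.6, [0, 0, 0], 0], [0.5, [0, 0, 0], 0], [0.3, [0, 0, 0], 0], [0.2, [0, 0, 0], 0], [0.2, [0, 0, 0], 0], [0.2, [0, 0, 0], 0], [0.2, [0, 0, 0], 0]]'

```text
time_s: 23.65
ee_pos: [0.625, -0.2508, 0.1333]
tcp_rot: [3.141, 0.0, 1.678]
force: [-1.2, 0.5, 6.7]
finger_gap: 0.0315
grasp_force: 59.5
```

Call:
send_rows --targets '[[0.2, [0, 0, -0.4], 0], [0.2, [0, 0, -0.6], 0], [0.2, [0, 0, -1], 0], [0.2, [0, 0, -1], 0], [0.2, [0, 0, -1], 0], [0.2, [0, 0, -0.5], 0], [0.2, [0, 0, 0], 0], [0.2, [0, 0, 0], 0]]'

```text
time_s: 24.32
ee_pos: [0.6249, -0.2507, 0.246]
tcp_rot: [3.14, 0.001, 1.678]
force: [-0.4, 0.3, -1.4]
finger_gap: 0.0315
grasp_force: 59.5
```

```bash
python3 - <<'E'
from h import *
s=snapshot('wrist'); z=get_obs()['ee_pos'][2]
for t in teal(s,z+.007): print(t)
s=snapshot('top')
for t in teal(s,.15,60): 
    if t[0][0]>.43: print('top',t)
go(-.001,.021,.25)
E
```

```text
(array([ 0.6239, -0.2525]), array([ 0.0233, -0.3742]), 0.0336, (317, 325), 4365)
top (array([0.5539, 0.1766]), array([-0.0015,  0.0598]), 0.0324, (258, 218), 176)
top (array([ 0.6492, -0.2772]), array([ 0.0458, -0.4014]), 0.0308, (477, 167), 102)
yaw 96.12 G [ 0.0236 -0.3723] z 0.2442
tool dx,dy,dz units [15.73 -0.95 -0.23] turn units 0.03
```

Call:
send_rows --targets '[[0.2, [0.5, 0, 0], 0], [0.2, [0.9, -0.1, 0], 0], [0.2, [1, -0.1, 0], 0], [0.2, [1, -0.1, 0], 0], [0.2, [1, -0.1, 0], 0], [0.2, [1, -0.1, 0], 0], [0.2, [1, -0.1, 0], 0], [0.2, [1, -0.1, 0], 0], [0.2, [1, -0.1, 0], 0], [0.2, [1, -0.1, 0], 0], [0.2, [1, -0.05, 0], 0], [0.2, [1, 0, 0], 0], [0.2, [1, 0, 0], 0], [0.2, [1, 0, 0], 0], [0.2, [1, 0, 0], 0], [0.2, [0.9, 0, 0], 0], [0.2, [0.5, 0, 0], 0], [0.2, [0, 0, 0], 0], [0.2, [0, 0, 0], 0]]'

```text
time_s: 26.0
ee_pos: [0.5585, 0.1397, 0.2447]
tcp_rot: [-3.141, 0.001, 1.679]
force: [0.7, -0.8, -0.2]
finger_gap: 0.0312
grasp_force: 59.5
```

```bash
python3 - <<'E'
from h import *
s=snapshot('wrist'); o=get_obs();z=o['ee_pos'][2]; print(o['finger_gap'],o['grasp_force'])
for t in teal(s,z+.007): print(t)
go(-.001,.023,.1425)
save(s,'w10.png',(120,140,520,440),2)
E
```

```text
0.031531189050067354 59.46440041065216
(array([0.5575, 0.1368]), array([-0.0021,  0.02  ]), 0.0325, (317, 328), 3185)
(array([0.5511, 0.1963]), array([-0.0023,  0.0798]), 0.019, (317, 185), 1482)
yaw 96.09 G [-0.0006  0.0215] z 0.2448
tool dx,dy,dz units [ 0.06 -0.02  4.09] turn units 0.02
```

View pics/w10.png

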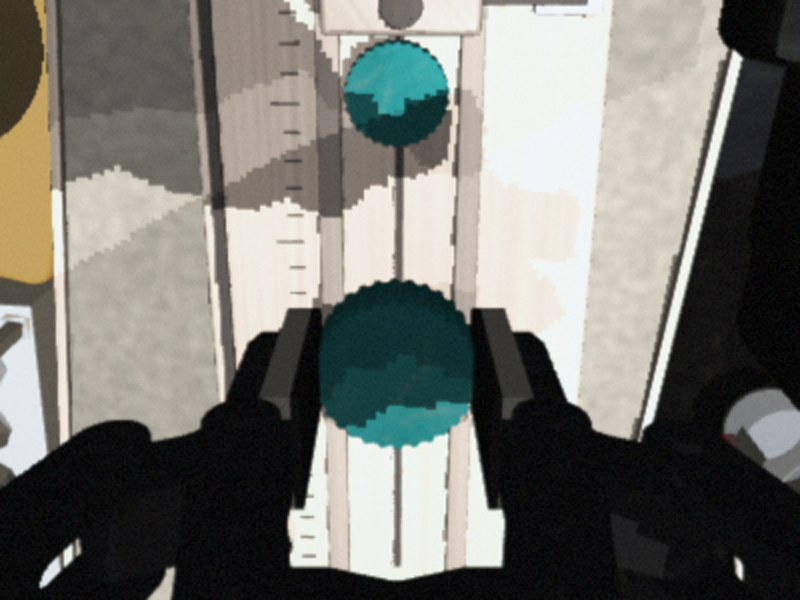

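Cap 1 lies flat in the channel at (396,93) against a clear floor; cap 2 is held over the line. Lowering it.

Call:
send_rows --targets '[[0.2, [0.05, 0, 1], 0], [0.2, [0, 0, 1], 0], [0.2, [0, 0, 1], 0], [0.2, [0, 0, 0.5], 0], [0.2, [0, 0, 0.3], 0], [0.2, [0, 0, 0], 0], [0.2, [0, 0, 0.2], 0], [0.2, [0, -0.05, 0], 0], [0.2, [0, 0, 0], 0]]'

```text
time_s: 26.8
ee_pos: [0.5578, 0.1405, 0.146]
tcp_rot: [3.141, -0.0, 1.677]
force: [-0.2, -0.4, -0.1]
finger_gap: 0.0314
grasp_force: 59.5
```

```bash
python3 - <<'E'
from h import *
go(-.001,.023,.142); o=get_obs(); print(o['finger_gap'],o['force'])
E
```

```text
yaw 96.1 G [-0.0014  0.0236] z 0.146
tool dx,dy,dz units [-0.02  0.02  0.16] turn units 0.02
0.031362119146178515 [-0.21691449 -0.36255864 -0.05423319]
```

Call:
send_rows --targets '[[0.2, [0, 0, 0.08], 0], [0.2, [0, 0, 0.06], 0], [0.2, [0, 0, 0], 0], [0.2, [0, 0, 0], 0], [0.4, [0, 0, 0], 0], [0.5, [0, 0, 0], 0], [0.65, [0, 0, 0], 0], [0.65, [0, 0, 0], 0], [0.65, [0, 0, 0], 0], [0.65, [0, 0, 0], 0], [0.65, [0, 0, -0.5], 0], [0.65, [0, 0, -1], 0], [0.65, [0, 0, -1], 0], [0.65, [0, 0, -1], 0], [0.65, [0, 0, -1], 0], [0.65, [0, 0, 0], 0], [0.65, [0, 0, 0], 0]]'

```text
time_s: 28.22
ee_pos: [0.5583, 0.1409, 0.2556]
tcp_rot: [3.139, -0.0, 1.677]
force: [0.3, 0.0, -0.8]
finger_gap: 0.0556
grasp_force: 0.0
```

```bash
python3 - <<'E'
from h import *
s=snapshot('wrist')
for t in teal(s,.15): print(t)
s=snapshot('top')
for t in teal(s,.15,60): 
    if t[0][0]>.43: print('top',t)
go(0,-.085,.25)
E
```

```text
(array([0.5564, 0.1405]), array([-0.0028,  0.0237]), 0.0331, (316, 241), 1562)
(array([0.5532, 0.1801]), array([-0.0019,  0.0634]), 0.0344, (317, 185), 1640)
yaw 96.11 G [-0.002   0.0235] z 0.2536
tool dx,dy,dz units [-4.34  0.07  0.14] turn units 0.03
```

Call:
send_rows --targets '[[0, [-0.5, 0, 0], 0], [0, [-1, 0, 0], 0], [0, [-1, 0, 0], 0], [0, [-1, 0, 0], 0], [0, [-0.9, 0.05, 0], 0], [0, [0, 0, 0], 0], [0, [0, 0, 1], 0], [0, [0, 0, 1], 0], [0, [0, 0, 1], 0], [0, [0, 0, 0.6], 0], [0, [0, 0, 0], 0], [0, [0, 0, 0], 0]]'

```text
time_s: 29.32
ee_pos: [0.5699, 0.0309, 0.1633]
tcp_rot: [-3.139, -0.0, 1.677]
force: [-0.6, -0.1, 1.0]
finger_gap: 0.0005
grasp_force: 0.0
```

Call:
send_rows --targets '[[0, [0.3, 0, 0], 0], [0, [0.3, 0, 0], 0], [0, [0.3, 0, 0], 0], [0, [0.1, 0, 0], 0], [0, [0, 0, 0], 0], [0, [0, 0, 0], 0]]'

```text
time_s: 29.82
ee_pos: [0.5681, 0.0566, 0.1647]
tcp_rot: [3.141, 0.0, 1.678]
force: [-0.2, 0.5, 0.6]
finger_gap: -0.0002
grasp_force: 0.0
```

```bash
python3 - <<'E'
from h import *
go(0,-.010,.163); o=get_obs(); print(o['finger_gap'],o['force'])
E
```

```text
yaw 96.16 G [-0.     -0.0609] z 0.1647
tool dx,dy,dz units [2.04 0.01 0.07] turn units 0.04
-0.00020640778139182926 [-0.22587245  0.48902606  0.57314934]
```

Call:
send_rows --targets '[[0, [0.15, 0, 0], 0], [0, [0.15, 0, 0], 0], [0, [0.15, 0, 0], 0], [0, [0.15, 0, 0], 0], [0, [0, 0, 0], 0]]'

```text
time_s: 30.23
ee_pos: [0.5663, 0.0717, 0.1643]
tcp_rot: [3.142, 0.0, 1.678]
force: [0.1, 0.7, 0.8]
finger_gap: -0.0002
grasp_force: 0.0
```

Call:
send_rows --targets '[[0, [0.15, 0, 0], 0], [0, [0.15, 0, 0], 0], [0, [0.15, 0, 0], 0], [0, [0.15, 0, 0], 0], [0, [0.15, 0, 0], 0], [0, [0.15, 0, 0], 0], [0, [0.15, 0, 0], 0], [0, [0, 0, 0], 0], [0, [0, 0, 0], 0]]'

```text
time_s: 30.98
ee_pos: [0.5633, 0.0985, 0.1643]
tcp_rot: [-3.142, -0.001, 1.679]
force: [1.5, -0.9, 0.4]
finger_gap: -0.0001
grasp_force: 0.0
```

```bash
python3 - <<'E'
from h import *
go(0,-.010,.163); o=get_obs(); print(o['force'])
s=snapshot('wrist')
for t in teal(s,.15): print(t)
E
```

```text
yaw 96.18 G [-0.0003 -0.0188] z 0.1643
tool dx,dy,dz units [0.35 0.01 0.05] turn units 0.05
[ 1.50267081 -0.92126186  0.39579378]
(array([0.5561, 0.1446]), array([-0.0028,  0.0278]), 0.0342, (315, 201), 4373)
(array([0.5531, 0.1798]), array([-0.002 ,  0.0632]), 0.0359, (317, 115), 5459)
```

Call:
send_rows --targets '[[0, [0.05, 0, 0], 0], [0, [0.05, 0, 0], 0], [0, [0.05, 0, 0], 0], [0, [0, 0, 0], 0], [0, [0, 0, 0], 0]]'

```text
time_s: 31.45
ee_pos: [0.5631, 0.1009, 0.1643]
tcp_rot: [-3.141, 0.0, 1.677]
force: [0.3, -2.6, 1.1]
finger_gap: -0.0002
grasp_force: 1.3
```

Call:
send_rows --targets '[[0, [0.03, 0, 0], 0], [0, [0, 0, 0], 0], [0, [0, 0, 0], 0]]'

```text
time_s: 31.7
ee_pos: [0.563, 0.1017, 0.1643]
tcp_rot: [-3.141, 0.0, 1.678]
force: [-0.5, -4.1, 0.3]
finger_gap: 0.0001
grasp_force: 1.4
```

Call:
send_rows --targets '[[0, [0.03, 0, 0], 0], [0, [0, 0, 0], 0], [0, [0, 0, 0], 0]]'

```text
time_s: 31.95
ee_pos: [0.5629, 0.1026, 0.1643]
tcp_rot: [-3.142, -0.0, 1.678]
force: [-0.5, -2.2, 1.0]
finger_gap: 0.0001
grasp_force: 1.4
```

```bash
python3 - <<'E'
from h import *
go(0,-.010,.163); o=get_obs(); print(o['force'])
s=snapshot('wrist')
for t in teal(s,.15): print(t)
E
```

```text
yaw 96.12 G [-0.0003 -0.0147] z 0.1643
tool dx,dy,dz units [0.19 0.01 0.05] turn units 0.03
[-0.49694726 -2.22439218  1.01722632]
(array([0.5552, 0.1675]), array([-0.0012,  0.0507]), 0.0687, (318, 157), 9816)
```

Call:
send_rows --targets '[[0, [0.03, 0, 0], 0], [0, [0, 0, 0], 0], [0, [0, 0, 0], 0]]'

```text
time_s: 32.25
ee_pos: [0.5628, 0.1034, 0.1643]
tcp_rot: [-3.141, -0.0, 1.678]
force: [-1.3, -2.4, 0.7]
finger_gap: -0.0001
grasp_force: 1.3
```

Call:
send_rows --targets '[[0, [0.02, 0, 0], 0], [0, [0, 0, 0], 0], [0, [0, 0, 0], 0]]'

```text
time_s: 32.5
ee_pos: [0.5628, 0.1038, 0.1643]
tcp_rot: [-3.141, -0.0, 1.678]
force: [-1.7, -2.1, 0.9]
finger_gap: -0.0
grasp_force: 1.3
```

Call:
send_rows --targets '[[0, [0.02, 0, 0], 0], [0, [0, 0, 0], 0], [0, [0, 0, 0], 0]]'

```text
time_s: 32.75
ee_pos: [0.5628, 0.1043, 0.1643]
tcp_rot: [-3.141, -0.0, 1.678]
force: [-1.9, -2.5, 0.2]
finger_gap: -0.0003
grasp_force: 1.3
```

Call:
send_rows --targets '[[0, [0.02, 0, 0], 0], [0, [0, 0, 0], 0], [0, [0, 0, 0], 0]]'

```text
time_s: 33.0
ee_pos: [0.5627, 0.1045, 0.1643]
tcp_rot: [-3.141, 0.0, 1.677]
force: [-0.9, -4.2, 0.9]
finger_gap: -0.0002
grasp_force: 2.0
```

Call:
send_rows --targets '[[0, [0.02, 0, 0], 0], [0, [0, 0, 0], 0], [0, [0, 0, 0], 0]]'

```text
time_s: 33.25
ee_pos: [0.5627, 0.1046, 0.1643]
tcp_rot: [-3.141, 0.001, 1.677]
force: [-0.1, -5.1, 2.2]
finger_gap: 0.0003
grasp_force: 2.7
```

Call:
send_rows --targets '[[0, [0.02, 0, 0], 0], [0, [0, 0, 0], 0], [0, [0, 0, 0], 0]]'

```text
time_s: 33.5
ee_pos: [0.5627, 0.1046, 0.1643]
tcp_rot: [-3.141, 0.001, 1.677]
force: [-1.6, -6.3, 1.6]
finger_gap: -0.0002
grasp_force: 3.3
```

```bash
python3 - <<'E'
from h import *
go(0,-.010,.163); o=get_obs(); print(o['force'],o['grasp_force'])
s=snapshot('wrist'); f=proj(s,[*W(0,.085),.15]); print(f)
for t in teal(s,.15): print(t)
save(s,'w11.png',(200,0,480,210),2.8)
E
```

```text
yaw 96.07 G [-0.0003 -0.0126] z 0.1643
tool dx,dy,dz units [0.1  0.01 0.05] turn units 0.02
[-1.58043765 -6.32670503  1.61535389] 3.2758887112140656
(np.float64(321.6504270526943), np.float64(73.07828270001826))
(array([0.553, 0.169]), array([-0.0033,  0.0524]), 0.0689, (313, 158), 9834)
```

The row is pressed at about 6.5 N on the jaw, and the last taps no longer moved the tool, so the stop holds. Backing off and going behind the cursor.

Call:
send_rows --targets '[[0, [-0.2, 0, 0], 0], [0, [-0.8, 0, 0], 0], [0, [-1, 0, -0.5], 0], [0, [-1, 0, -1], 0], [0, [-1, 0, 0], 0], [0, [-1, 0, 0], 0], [0, [-1, 0, 0], 0], [0, [-0.6, 0, 0], 0], [0, [0, -1, 0], 0], [0, [0, -1, 0], 0], [0, [0, -0.5, 0], 0], [0, [0, 0, 0], 0], [0, [0, 0, 0], 0]]'

```text
time_s: 34.63
ee_pos: [0.5187, -0.0646, 0.2023]
tcp_rot: [3.14, -0.0, 1.678]
force: [0.5, 0.1, 0.5]
finger_gap: 0.0001
grasp_force: 0.0
```

```bash
python3 - <<'E'
from h import *
go(-.063,-.175,.157)
s=snapshot('top')
for t in teal(s,.15,60): 
    if t[0][0]>.43: print('top',t)
s=snapshot('wrist')
for t in teal(s,.15,60): print('w',t)
im=cv2.cvtColor(s['image'],cv2.COLOR_RGB2GRAY)
u,v=proj(s,[*W(-.061,-.122),.1725]); print('cursor pred',u,v)
m=(im[int(v)-40:int(v)+40,int(u)-40:int(u)+40]<60).astype(np.uint8)
n,l,st,c=cv2.connectedComponentsWithStats(m)
for i in range(1,n):
    if st[i,4]>80: print(st[i],c[i]+[int(u)-40,int(v)-40],G(ray(s,*(c[i]+[int(u)-40,int(v)-40]),.1725)))
E
```

```text
yaw 96.14 G [-0.0618 -0.1763] z 0.2023
tool dx,dy,dz units [ 0.05 -0.05  1.81] turn units 0.03
top (array([0.5539, 0.165 ]), array([-0.0027,  0.0484]), 0.0657, (264, 217), 364)
cursor pred 320.6477182823366 179.28561897015715
[  15   14   52   45 1391] [319.47232207 177.17397556] [-0.0616 -0.121 ]
[52 67 12 11 84] [337.70238095 211.23809524] [-0.0528 -0.1372]
```

Call:
send_rows --targets '[[0, [0, -0.05, 0.6], 0], [0, [0, 0, 0.6], 0], [0, [0, 0, 0.5], 0], [0, [0, 0, 0], 0], [0, [0, 0, 0], 0], [0, [0.3, 0, 0], 0], [0, [0.3, 0, 0], 0], [0, [0.3, 0, 0], 0], [0, [0.2, 0, 0], 0], [0, [0.2, 0, 0], 0], [0, [0.2, 0, 0], 0], [0, [0, 0, 0], 0], [0, [0, 0, 0], 0]]'

```text
time_s: 35.82
ee_pos: [0.5129, -0.0275, 0.1594]
tcp_rot: [3.141, -0.0, 1.678]
force: [-0.1, -0.9, -0.4]
finger_gap: -0.0
grasp_force: 0.0
```

```bash
python3 - <<'E'
from h import *
go(-.062,-.0116,.160); o=get_obs(); print(o['force'],o['grasp_force'])
E
```

```text
yaw 96.14 G [-0.0637 -0.1388] z 0.1594
tool dx,dy,dz units [ 5.09  0.08 -0.02] turn units 0.04
[-0.05214006 -0.94576553 -0.43424449] 0.0
```

Call:
send_rows --targets '[[0, [0.1, 0, 0], 0], [0, [0.1, 0, 0], 0], [0, [0.25, 0, 0], 0], [0, [0.25, 0, 0], 0], [0, [0.25, 0, 0], 0], [0, [0.25, 0, 0], 0], [0, [0.25, 0, 0], 0], [0, [0.25, 0, 0], 0], [0, [0.25, 0, 0], 0], [0, [0.25, 0, 0], 0], [0, [0.25, 0, 0], 0], [0, [0.25, 0, 0], 0], [0, [0.25, 0, 0], 0], [0, [0.25, 0, 0], 0], [0, [0.25, 0, 0], 0], [0, [0.25, 0, 0], 0], [0, [0.25, 0, 0], 0], [0, [0.25, 0, 0], 0], [0, [0, 0, 0], 0], [0, [0, 0, 0], 0]]'

```text
time_s: 37.48
ee_pos: [0.5018, 0.0767, 0.1593]
tcp_rot: [3.141, -0.0, 1.678]
force: [0.9, -0.9, 0.7]
finger_gap: 0.0001
grasp_force: 0.6
```

```bash
python3 - <<'E'
from h import *
go(-.0635,-.0116,.160); o=get_obs(); print(o['force'],o['grasp_force'])
E
```

```text
yaw 96.12 G [-0.0638 -0.0341] z 0.1593
tool dx,dy,dz units [ 0.9   0.02 -0.03] turn units 0.03
[ 0.94084222 -0.9152439   0.72265973] 0.5879687983542681
```

Call:
send_rows --targets '[[0, [0.2, 0, 0], 0], [0, [0.2, 0, 0], 0], [0, [0.1, 0, 0], 0], [0, [0.1, 0, 0], 0], [0, [0.1, 0, 0], 0], [0, [0, 0, 0], 0], [0, [0, 0, 0], 0]]'

```text
time_s: 38.07
ee_pos: [0.4999, 0.0935, 0.1593]
tcp_rot: [3.142, 0.0, 1.677]
force: [1.7, -4.4, 0.7]
finger_gap: -0.0001
grasp_force: 2.1
```

```bash
python3 - <<'E'
from h import *
go(-.0635,-.0116,.160); o=get_obs(); print(o['force'],o['grasp_force'])
s=snapshot('wrist'); u,v=proj(s,[*W(-.045,.003),.1435]); print(u,v)
c=(int(u)-60,int(v)-45,int(u)+60,int(v)+45); print(c); save(s,'w12.png',c,6)
E
```

```text
yaw 96.09 G [-0.0639 -0.0171] z 0.1593
tool dx,dy,dz units [ 0.22  0.02 -0.03] turn units 0.02
[ 1.66922347 -4.41052316  0.68411171] 2.1341326521497592
361.5705576465549 258.41536823608527
(301, 213, 421, 303)
```

View pics/w12.png

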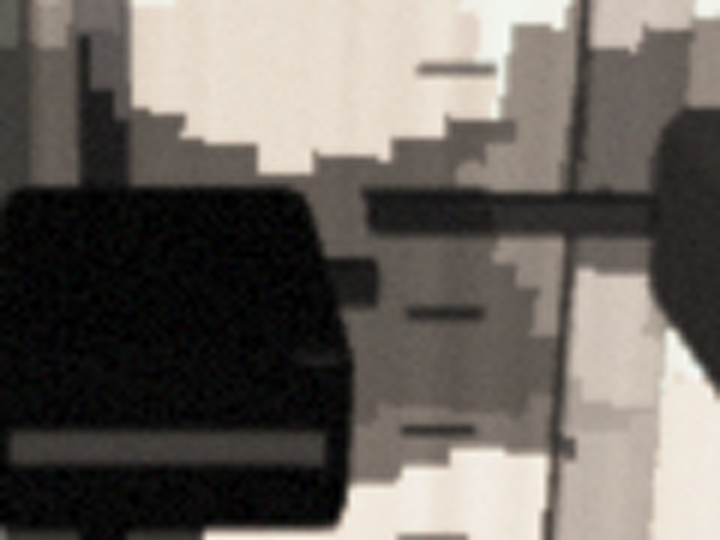

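The picture shows the jaw's pointer at crop row 212 and the cursor's pointer still short of it at row 282. I'll turn that into mm.

```bash
python3 - <<'E'
from h import *
s=snapshot('wrist')
f=lambda c:(301+(c[0]+.5)/6-.5,213+(c[1]+.5)/6-.5)
for n,v in [('jaw',(370,187)),('jaw',(370,233)),('cur',(370,258)),('cur',(370,306))]: print(n,G(ray(s,*f(v),.1425)))
E
```

```text
jaw [-0.0448  0.0097]
jaw [-0.0447  0.006 ]
cur [-0.0446  0.004 ]
cur [-0.0445  0.0001]
```

Call:
send_rows --targets '[[0, [0.08, 0, 0], 0], [0, [0.08, 0, 0], 0], [0, [0.06, 0, 0], 0], [0, [0, 0, 0], 0], [0, [0, 0, 0], 0]]'

```text
time_s: 38.58
ee_pos: [0.4994, 0.0993, 0.1593]
tcp_rot: [3.141, 0.0, 1.677]
force: [2.5, -3.7, 1.5]
finger_gap: 0.0002
grasp_force: 2.1
```

```bash
cat > ptr.py <<'E'
from h import *
s=snapshot('wrist'); im=cv2.cvtColor(s['image'],cv2.COLOR_RGB2GRAY).astype(float)
g=np.arange(-.006,.018,.0003)
for x in(-.0475,-.0465,-.0455,-.0445,-.043,-.041,-.039):
    uv=np.array([proj(s,[*W(x,y),.1425]) for y in g],np.float32)
    p=cv2.remap(im.astype(np.float32),uv[:,:1].copy(),uv[:,1:].copy(),cv2.INTER_LINEAR)[:,0]
    b=p<60; print(x,p.min().round(),'dark',g[b].min().round(4) if b.any() else None,g[b].max().round(4) if b.any() else None,b.sum())
E
python3 - <<'E'
from h import *
go(-.0635,-.0116,.160); print(get_obs()['grasp_force'])
import ptr
E
```

```text
yaw 96.1 G [-0.0639 -0.0113] z 0.1593
tool dx,dy,dz units [-0.01  0.02 -0.03] turn units 0.03
2.1335312080282165
-0.0475 2.0 dark -0.006 0.0099 54
-0.0465 4.0 dark -0.006 0.0099 51
-0.0455 27.0 dark -0.0051 0.0099 33
-0.0445 26.0 dark 0.006 0.0096 13
-0.043 27.0 dark 0.006 0.0096 13
-0.041 24.0 dark -0.0006 0.0096 15
-0.039 26.0 dark -0.0006 0.0096 16
```

The pointers are level (dark bands 6.0–9.9 mm and 6.0–9.6 mm). Retreating and doing a final check.

Call:
send_rows --targets '[[0, [-0.2, 0, 0], 0], [0, [-0.8, 0, 0], 0], [0, [-1, 0, 0], 0], [0, [0, 0, -1], 0], [0, [0, 0, -1], 0], [0, [0, 0, -1], 0], [0, [0, 0, -1], 0], [0, [-1, 0, -0.5], 0], [0, [-1, 0, 0], 0], [0, [-1, 0, 0], 0], [0, [-1, 0, 0], 0], [0, [-1, 0, 0], 0], [0, [-1, 0, 0], 0], [0, [-1, 0, 0], 0], [0, [-1, 0, 0], 0], [0, [0, 0, 0], 0], [0, [0, 0, 0], 0]]'

```text
time_s: 40.05
ee_pos: [0.5255, -0.15, 0.2713]
tcp_rot: [-3.141, -0.001, 1.675]
force: [0.4, -0.0, -0.1]
finger_gap: 0.0003
grasp_force: 0.0
```

```bash
python3 - <<'E'
from h import *
s=snapshot('top')
for t in teal(s,.15,60): 
    if t[0][0]>.43: print('top',t)
im=cv2.cvtColor(s['image'],cv2.COLOR_RGB2GRAY).astype(np.float32)
def prof(x,z,g):
    uv=np.array([proj(s,[*W(x,y),z]) for y in g],np.float32)
    return cv2.remap(im,uv[:,:1].copy(),uv[:,1:].copy(),cv2.INTER_LINEAR)[:,0]
g=np.arange(.07,.115,.0015); p=prof(.055,.1425,g); w=np.clip(np.median(p)-p-20,0,None); print('stop ptr',(g*w).sum()/w.sum())
g=np.arange(-.02,.03,.0015)
for n,x in(('jaw',-.040),('jaw',-.036)):
    p=prof(x,.1425,g); print(n,p.round().astype(int))
s=snapshot('wrist'); print([proj(s,[*W(.05,.09),.138])])
E
```

```text
top (array([0.5539, 0.165 ]), array([-0.0027,  0.0484]), 0.0657, (264, 217), 365)
stop ptr 0.08882200523288708
jaw [242 243 238 235 235 240 242 242 242 239 237 238 241 242 240 225 180 144
 165 232 240 242 239 232 238 241 242 242 242 240 237 241 243 243]
jaw [242 242 242 229 229 238 241 242 242 241 232 234 240 242 242 216 176 140
 192 235 242 242 235 231 239 241 242 242 243 232 230 239 241 242]
[(np.float64(551.3479319625299), np.float64(-451.9409187241142))]
```

```bash
python3 -c "
from workcell import finish_job; print(finish_job())"
```

```text
the job is handed in; nothing more can be done
None
```

The job is handed in: the stop's pointer is over the white mark, both teal caps found on the deck are clamped flat in one row between stop and jaw, the cursor is level with the jaw's pointer, and the arm is clear of everything.

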